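# Turn over the face-down forming block and rack both blocks

## Task

Put both white forming blocks into the two bays of the wooden rack, grooved face and blue dot up, lying flat on the bay floor with their red end at the rack's red end, either block in either bay. One block is lying on the bench face down (black rubber sole up) and has to be turned over first. Do not knock over or shift the tin can, the glass jar, the cork block or the pliers, and let go of everything at the end.

Things in the scene. Friction and masses are not known exactly. Their poses are not given: they have to be found in the camera images.
- block_a: White nylon block 100 mm long (own x), 50 wide (y), 36 thick (z), 0.13-0.27 kg. Origin: middle of the black rubber sole (underside); +z from sole to grooved face, +x to the red end (last 8 mm, all sides). Three 10 mm deep grooves across the face, x -42 to 16 mm, open at the sides; blue dot near the red end. Flat sides and ends, stands stably on either end. Starts flat on the bench, any yaw.
- block_b: A second block, in every way like block_a, same origin and axes. One of the two starts face down (own z pointing down, sole up, origin 36 mm above the bench), the other face up.
- block_a_dot (a point): Reference point on block_a's working face near the blue dot: 33 mm from the middle towards the red end, on the centre line, 36 mm above the sole.
- block_b_dot (a point): The same point on block_b.
- rack: Dark wooden two-bay rack, 126 (own x) by 184 mm (y), fixed; place and yaw vary. Origin: centre of underside; +x to its red end wall, away from the robot. Bay centres at y +55 and -55 mm; each bay 112 (x) by 58 mm (y) inside, floor 6 mm up. Walls 7 mm thick, top 16 mm up: full at the ends, at the sides only 18 mm corner pieces, so the middle 76 mm of each side is open for fingers.
- bay_left (a point): Where the reference point of a properly racked block comes to lie in the bay at the rack's +y: own x 33 mm, y +55 mm, 42 mm above the bench. Axes as the rack's.
- bay_right (a point): The same for the bay at the rack's -y: own x 33 mm, y -55 mm, 42 mm above the bench.
- tin: Open steel tin can, 76 mm across and 80 mm tall, with metal strips standing in it up to 100 mm high. Bystander. Origin: centre of its underside.
- jar: Amber glass jar with metal lid, 68 mm across, 85 mm tall. Bystander. Origin: centre of its underside.
- pliers: Pliers with red handles lying flat, about 155 mm long (own x: jaws 65 mm ahead, handles 91 mm behind the origin), 56 mm wide, 13 mm high. Bystander. Origin: on the underside at the pivot's rear.
- cork: Cork-brown sanding block, 110 mm long (own x), 60 mm wide, 45 mm tall. Bystander. Origin: centre of its underside.
Mind the look-alikes: they are no part of the job. Leave any turquoise look-alike of the block_b alone. What is shaped like the block_a but green or yellow is not meant.

How it is judged:
At the end, for the whole second after the job is handed in: One block lies in each bay, face up, flat within 0.07 rad, its long axis within 0.2 rad of the rack's, its reference point (red end at the rack's red end) within 12 mm of that bay's point; both released and at rest (((distance between block_a_dot and bay_left below 0.012 m and distance between block_b_dot and bay_right below 0.012 m) or (distance between block_a_dot and bay_right below 0.012 m and distance between block_b_dot and bay_left below 0.012 m)) and angle between each of block_a, block_b's own z axis and vertical below 0.07 rad and angle between the x axis of each of block_a, block_b and the x axis of rack, either way round below 0.2 rad and linear speed of each of block_a, block_b below 0.02 m/s and contact force between the fingers and block_a below 0.1 N and contact force between the fingers and block_b below 0.1 N); the robot touches nothing.
It fails at once if the tin can is shifted more than 20 mm or tipped (distance of tin from where it was at the start of the episode above 0.02 m or angle between tin's own z axis and vertical above 0.4 rad).
It fails at once if the glass jar is shifted more than 20 mm or tipped (distance of jar from where it was at the start of the episode above 0.02 m or angle between jar's own z axis and vertical above 0.4 rad).
It fails at once if the pliers are shifted more than 20 mm (distance of pliers from where it was at the start of the episode above 0.02 m).
It fails at once if the cork block is shifted more than 20 mm or tipped (distance of cork from where it was at the start of the episode above 0.02 m or angle between cork's own z axis and vertical above 0.4 rad).
It also fails if it takes over 72 s, if anything falls off the work surface, if the arm or the gripper's body presses on something with over 40 N, if the wrist force passes 120 N, or if a joint passes its speed limit or range.

## Robot

A 6-joint arm with a two-finger parallel gripper is mounted at the origin on the work surface. World frame = base frame: x ahead of the robot, y to its left, z up, the work surface at z = 0. Lengths are in m, angles in rad, forces in N, time in s.
With the tool pointing down it reaches from about 0.35 to 0.775 m from the base axis. Payload 5.5 kg.
Tool frame: the origin (TCP) lies on the centre line of the jaws, within the pads' length; the fingertips stand 11 mm ahead of it and the grasp point (between the pads) lies 8 mm behind it (env.tip_extent is the distance from the TCP to the fingertips, in m); z points along the fingers, y is the line along which they close (so a half turn about z gives the same grasp; the last joint's range is limited). The gripper opens to 85 mm and grips with 20 to 120 N. Pads are 22 mm wide; open, the fingers measure 114 mm over their backs; the gripper's body (76 mm by 85 mm) begins 54 mm behind the grasp point. The pads swing forward as they close: fully open they stand 13 mm farther back than shut.
Start: joints at [0.99, 0.313, 0.046, 1.304, 0, 1.431], TCP at [0.245, 0.52, 0.242] pointing down, gripper open.
Joint ranges: [-2.76, 2.76], [-0.86, 1.69], [-1.03, 1.26], [-2.2, 2.34], [-1.47, 1.5], [-3.14, 3.14]. Speed limits (rad/s): [2.57, 2.57, 3.14, 3.14, 3.14, 3.14].

## Interface

Orientations are given as a unit quaternion [w, x, y, z].
In Python, from workcell import env gives the robot as it stands.
- The arm moves only by the shell command python3 -m jog 'ROWS' [FORCE]. ROWS is JSON, a list of rows, each a list of 5 numbers: the gripper's target within -1 to 1 (shut at 1, half-way at 0, fully open at -1), then the shift along the tool's x, y, z in m, then the turn about the tool's z in degrees. In form: [[fingers, tx, ty, tz, turn], ...]. A call has 1 to 5 rows; each row shifts and turns the commanded pose from where the row before left it, along the tool's axes as they then stand; what a row does not reach is not made up. A row lasts 1/12 s, in which the tool goes at most 41.7 mm and 7.16 degrees, less where a joint would pass 70% of its speed; a pose out of reach is approached as far as the arm can. A call is refused whole if a number of a shift passes 0.0417 or a number of a turn 7.16, either way. A call with a gripper value outside its range is refused whole. The fingers move at their own pace and stop on an object; FORCE is the grip in N (left out, the last holds). Time passes only in rows, so rows that do not move let the fingers close. It gives the time, the measured TCP pose, the force, the opening and the grip force at its end, in the units of the state.
- env.get_state(): the state, without advancing time (a new reading comes with each control period).
- env.read_camera(name): name is "scene" or "side" or "wrist"; returns a dict with "img" (384x512x3 uint8, red, green, blue), "fov_y" (degrees; the focal length in pixels is half the picture's height over the tangent of half this angle, whatever the lens; pixels are square), "cx", "cy" (the principal point, pixels), "T" (4x4, takes a point from camera to world coordinates). Camera axes: x right, y up, looking along -z (the intrinsics and any distortion apply to the point x, -y, -z); pixel columns grow to the right and rows downward; lengths in m; the calibration is good to about 2 mm. A picture is of the moment at which its call begins. There is no depth.
- env.hand_in(): hands the job in; it is judged then, once.
The state is a dict: "clock": time; "joint_pos": joint angles; "qvel": joint speeds; "tau": joint torques, N m; "tcp_pos": TCP position; "orientation": TCP orientation; "wrist_force": force on the tool from outside, world axes, zero at the start; "ft_torque": the same for the moment, N m; "finger_gap": finger opening in m; "grip_force": force on a finger pad.
Only numpy, scipy, OpenCV 4.12 (cv2) and the standard library are available. Lean on these libraries where they do the work, as an engineer would, in place of code of your own. Each camera call takes 0.05 s, during which the arm holds its last target. There are 200 camera calls.

## Working session

There is one attempt and no reset: what is moved stays moved. The work goes in short steps, Python scripts to look and compute and a shell command to move; the robot and the scene stay as the last step left them, time stands still between calls to the robot, and variables do not carry over. Pictures are saved under pics/ and viewed, at most 10 in all, crops included, and the job is handed in when it is done.

```bash
ls; mkdir -p pics; python3 - <<'E'
from workcell import env
import cv2,numpy as np
for n in ["scene","side","wrist"]:
    c=env.read_camera(n); cv2.imwrite(f"pics/{n}0.png",cv2.cvtColor(c["img"],cv2.COLOR_RGB2BGR))
    print(n,c["fov_y"],c["cx"],c["cy"],c["T"].round(3).tolist() if hasattr(c["T"],'round') else c["T"],[k for k in c if k!='img'])
    np.savez(f"pics/{n}0.npz",**{k:v for k,v in c.items() if k!='img'})
s=env.get_state();print(s)
a=cv2.imread("pics/scene0.png")
cv2.imwrite("pics/scene0b.png",cv2.resize(a,(800,600),interpolation=cv2.INTER_CUBIC))
E
```

```text
pics
scene 43.122338951270635 262.1876796146989 193.45227732603243 [[-0.881, -0.377, 0.284, 0.877], [0.472, -0.699, 0.537, 0.675], [-0.004, 0.607, 0.794, 1.151], [0.0, 0.0, 0.0, 1.0]] ['fov_y', 'cx', 'cy', 'T']
side 46.62875665795505 262.98653077754466 195.62946190007312 [[0.795, 0.468, -0.387, -0.015], [-0.607, 0.599, -0.522, -0.718], [-0.013, 0.65, 0.76, 0.991], [0.0, 0.0, 0.0, 1.0]] ['fov_y', 'cx', 'cy', 'T']
wrist 66.28013866546578 258.8433213465288 189.53941414580515 [[0.427, -0.867, -0.258, 0.18], [0.904, 0.409, 0.124, 0.551], [-0.002, -0.286, 0.958, 0.374], [0.0, 0.0, 0.0, 1.0]] ['fov_y', 'cx', 'cy', 'T']
{'clock': 0.15, 'joint_pos': array([ 9.90377854e-01,  3.13871321e-01,  4.52465818e-02,  1.30358863e+00,
       -2.68241292e-05,  1.43119506e+00]), 'qvel': array([-0.00041213, -0.00031983,  0.0016891 , -0.00011168, -0.00033724,
        0.0014302 ]), 'tau': array([ 2.50592166e-03, -4.81064773e+01,  2.98815769e+01,  1.38843275e-02,
       -8.62413731e-05,  5.38125491e-06]), 'tcp_pos': array([0.24515734, 0.51972012, 0.2415917 ]), 'orientation': array([-2.37047712e-04,  2.18628293e-01,  9.75807956e-01, -6.67824226e-04]), 'wrist_force': array([-0.23389031,  0.41450397,  0.64677826]), 'ft_torque': array([-0.02975125, -0.03482866,  0.0241213 ]), 'grip_force': 0.0, 'finger_gap': 0.08533398822971895}
```

View pics/scene0b.png

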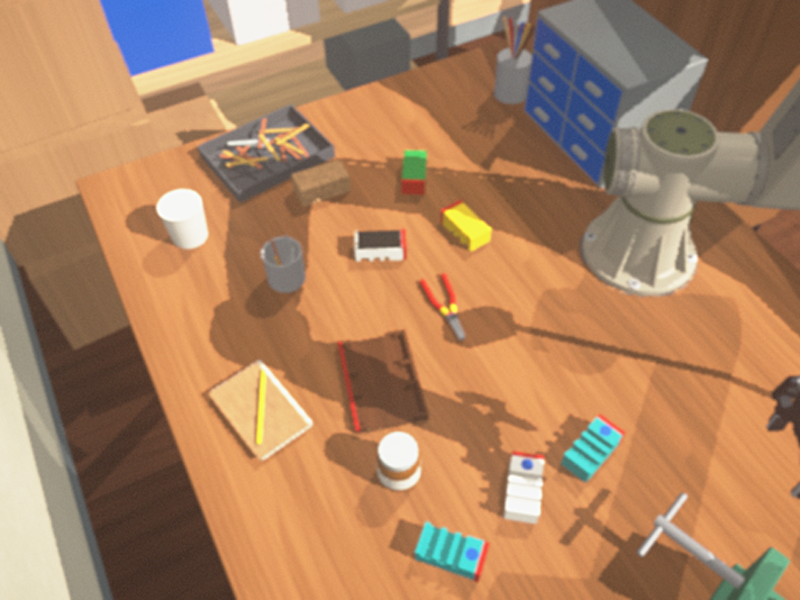

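View pics/side0.png

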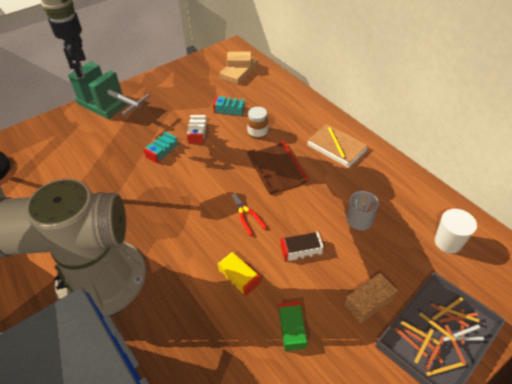

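```bash
cat > h.py <<'E'
import numpy as np,cv2
from workcell import env
def cam(n): 
    return dict(np.load(f"pics/{n}.npz"))
def ray(c,u,v):
    f=192/np.tan(np.radians(float(c["fov_y"]))/2)
    d=c["T"][:3,:3]@np.array([(u-c["cx"])/f,-(v-c["cy"])/f,-1.])
    return c["T"][:3,3],d
def at(c,u,v,z):
    o,d=ray(c,u,v); return o+d*(z-o[2])/d[2]
def px(c,p):
    f=192/np.tan(np.radians(float(c["fov_y"]))/2)
    q=c["T"][:3,:3].T@(np.asarray(p)-c["T"][:3,3]); return c["cx"]-f*q[0]/q[2], c["cy"]+f*q[1]/q[2]
def shot(n,name):
    c=env.read_camera(n); cv2.imwrite(f"pics/{name}.png",cv2.cvtColor(c["img"],cv2.COLOR_RGB2BGR))
    np.savez(f"pics/{name}.npz",**{k:v for k,v in c.items() if k!='img'}); return c
E
python3 - <<'E'
import cv2,numpy as np
a=cv2.imread("pics/scene0.png");b=cv2.imread("pics/side0.png")
def t(im,x,y,w,h,s): return cv2.resize(im[y:y+h,x:x+w],(w*s,h*s),interpolation=cv2.INTER_CUBIC)
# tiles 400x300, scale 5 => 80x60 ; 
L=[t(a,205,130,80,60,5),t(a,300,280,80,60,5),t(a,210,207,80,75,4),t(b,240,135,80,75,4)]
L=[np.pad(x,((0,0),(0,400-x.shape[1]),(0,0))) for x in L]
cv2.imwrite("pics/t1.png",np.vstack([np.hstack(L[:2]),np.hstack(L[2:])]))
E
```

```text
(no output)
```

View pics/t1.png

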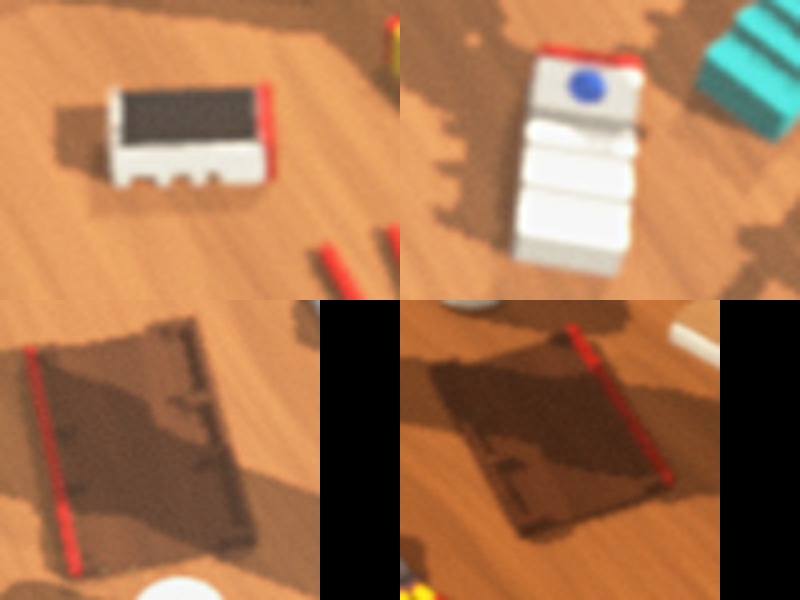

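```bash
python3 - <<'E'
from h import *
sc,sd=cam("scene0"),cam("side0")
def go(n,c,pts,ox,oy,s,z):
    P=np.array([at(c,ox+(u+.5)/s-.5,oy+(v+.5)/s-.5,z)[:2] for u,v in pts]);print(n,(P*1000).round().tolist())
    c0=P.mean(0); e1=(P[0]+P[1]-P[2]-P[3])/2; e2=(P[0]-P[1]+P[3]-P[2])/2
    print("  c",(c0*1000).round(1),"len",np.linalg.norm(e1)*1e3,np.linalg.norm(e2)*1e3,"yaw",np.degrees(np.arctan2(e1[1],e1[0])),"perp-yaw",np.degrees(np.arctan2(e2[1],e2[0])))
# order: red end two, then other end two (going round)
go("down",sc,[(272,84),(274,152),(113,147),(110,88)],205,130,5,.036)
go("up",sc,[(140,48),(242,58),(228,248),(117,238)],300,280,5,.036)
go("rack",sc,[(30,48),(78,274),(254,248),(193,20)],210,207,4,.016)
go("rackS",sd,[(173,27),(272,183),(127,235),(32,70)],240,135,4,.016)
for n,c,u,v,z in [("tin",sc,284/1.5625,283/1.5625,0),("jar",sc,399/1.5625,478/1.5625,0),("pl tip",sc,461/1.5625,338/1.5625,0.006),("pl h1",sc,423/1.5625,283/1.5625,.006),("pl h2",sc,446/1.5625,276/1.5625,.006),("cork",sc,322/1.5625,185/1.5625,.03),("yel",sc,466/1.5625,226/1.5625,.03),("teal1",sc,592/1.5625,448/1.5625,.03),("teal2",sc,452/1.5625,550/1.5625,.03),("green",sc,414/1.5625,172/1.5625,.03),("tinS",sd,361,222,0),("jarS",sd,258,130,0)]:
    print(n,(at(c,u,v,z)*1000).round())
s=env.get_state()
from scipy.spatial.transform import Rotation as R
q=s["orientation"];M=R.from_quat([q[1],q[2],q[3],q[0]]).as_matrix();print(M.round(2))
E
```

```text
down [[400.0, -247.0], [425.0, -197.0], [510.0, -247.0], [490.0, -292.0]]
  c [ 456.2 -245.7] len 99.72633495856552 52.76451328114354 yaw 151.40262630925355 perp-yaw -115.21288746440386
up [[477.0, 265.0], [435.0, 294.0], [497.0, 373.0], [540.0, 344.0]]
  c [487.1 319. ] len 100.52318574422526 51.762246668843524 yaw -128.58074614655956 perp-yaw -34.06891461232062
rack [[626.0, -74.0], [674.0, 102.0], [563.0, 140.0], [513.0, -41.0]]
  c [593.9  31.8] len 117.06243558965781 185.68196470389918 yaw -17.670056091705657 perp-yaw -105.34965036447069
rackS [[671.0, 95.0], [622.0, -82.0], [506.0, -56.0], [552.0, 125.0]]
  c [587.6  20.3] len 120.39174172744316 185.16042351722325 yaw -13.418824869700575 perp-yaw 74.98205318475243
tin [ 659. -262.    0.]
jar [650. 204.   0.]
pl tip [424.  18.   6.]
pl h1 [ 423. -129.    6.]
pl h2 [ 375. -123.    6.]
cork [ 492. -446.   30.]
yel [ 285. -200.   30.]
teal1 [357. 319.  30.]
teal2 [640. 355.  30.]
green [ 302. -388.   30.]
tinS [ 646. -281.    0.]
jarS [652. 203.   0.]
[[-0.9   0.43 -0.  ]
 [ 0.43  0.9  -0.  ]
 [ 0.   -0.   -1.  ]]
```

```bash
cat > g.py <<'E'
import sys
from h import *
from scipy.spatial.transform import Rotation as R
def pose():
    s=env.get_state();q=s["orientation"];M=R.from_quat([q[1],q[2],q[3],q[0]]).as_matrix()
    return s,M
def to(x,y,z,yaw=None):
    s,M=pose();d=M.T@(np.array([x,y,z])-s["tcp_pos"]);print("shift mm",(d*1e3).round(1),"rows",np.abs(d).max()/.0417)
    w=np.degrees(np.arctan2(M[1,0],M[0,0]))
    if yaw is not None:print("then turn",round(w-yaw,1))
def rep():
    s,M=pose();print(s["clock"],(s["tcp_pos"]*1e3).round(1),"yaw",np.degrees(np.arctan2(M[1,0],M[0,0])).round(1),"gap",s["finger_gap"]*1e3,"grip",s["grip_force"],"F",np.round(s["wrist_force"],1),"q6",s["joint_pos"][5].round(2))
if len(sys.argv)>3: rep();to(*map(float,sys.argv[1:]))
elif sys.argv[0].endswith("g.py"): rep()
E
r='[-1,-0.034,-0.0085,0.005,0]'
python3 -m jog "[[-1,-0.034,-0.0085,0.005,0],[-1,-0.034,-0.0085,0.005,0],[-1,-0.034,-0.0085,0.005,0],[-1,-0.034,-0.0085,0.005,0],[-1,-0.034,-0.0085,0.005,0]]"
python3 -m jog "[[-1,-0.034,-0.0085,0.005,0],[-1,-0.034,-0.0085,0.005,0],[-1,-0.034,-0.0085,0.005,0],[-1,-0.034,-0.0085,0.005,0]]"
python3 -m jog "[[-1,0,0,0,6.7],[-1,0,0,0,6.7],[-1,0,0,0,6.7],[-1,0,0,0,6.7],[-1,0,0,0,6.7]]"
python3 -m jog "[[-1,0,0,0,6.7],[-1,0,0,0,6.7],[-1,0,0,0,6.7],[-1,0,0,0,6.7],[-1,0,0,0,6.7]]"
python3 -m jog "[[-1,0,0,0,6.7],[-1,0,0,0,6.7],[-1,0,0,0,6.7],[-1,0,0,0,6.7],[-1,0,0,0,6.7]]"
python3 -m jog "[[-1,0,0,0,0],[-1,0,0,0,0]]"
python3 g.py 
python3 -c "
from h import *
shot('wrist','w1')
a=cv2.imread('pics/w1.png');cv2.imwrite('pics/w1b.png',cv2.resize(a,(800,600),interpolation=cv2.INTER_CUBIC))"
```

```text
clock: 0.57
tcp_pos: [0.3817, 0.4079, 0.2168]
orientation: [-0.0, 0.218, 0.976, -0.0]
wrist_force: [0.8, 0.6, -0.3]
finger_gap: 0.0852
grip_force: 0.0
clock: 0.9
tcp_pos: [0.4904, 0.3189, 0.1968]
orientation: [-0.0, 0.219, 0.976, -0.0]
wrist_force: [-0.1, 1.0, 0.8]
finger_gap: 0.0853
grip_force: 0.0
clock: 1.32
tcp_pos: [0.4894, 0.32, 0.1968]
orientation: [-0.0, 0.493, 0.87, -0.0]
wrist_force: [-0.7, 0.1, 0.3]
finger_gap: 0.0858
grip_force: 0.0
clock: 1.73
tcp_pos: [0.4893, 0.3202, 0.1969]
orientation: [-0.0, 0.723, 0.691, -0.0]
wrist_force: [0.1, -0.6, -0.2]
finger_gap: 0.0853
grip_force: 0.0
clock: 2.15
tcp_pos: [0.4892, 0.3202, 0.1969]
orientation: [-0.0, 0.891, 0.453, -0.0]
wrist_force: [0.3, -0.5, -1.0]
finger_gap: 0.0857
grip_force: 0.0
clock: 2.32
tcp_pos: [0.4893, 0.3203, 0.197]
orientation: [-0.0, 0.889, 0.457, -0.0]
wrist_force: [0.1, 0.8, 0.9]
finger_gap: 0.0855
grip_force: 0.0
2.3167 [489.3 320.3 197. ] yaw 54.4 gap 85.46777560970861 grip 0.0 F [0.1 0.8 0.9] q6 2.63
```

View pics/w1b.png

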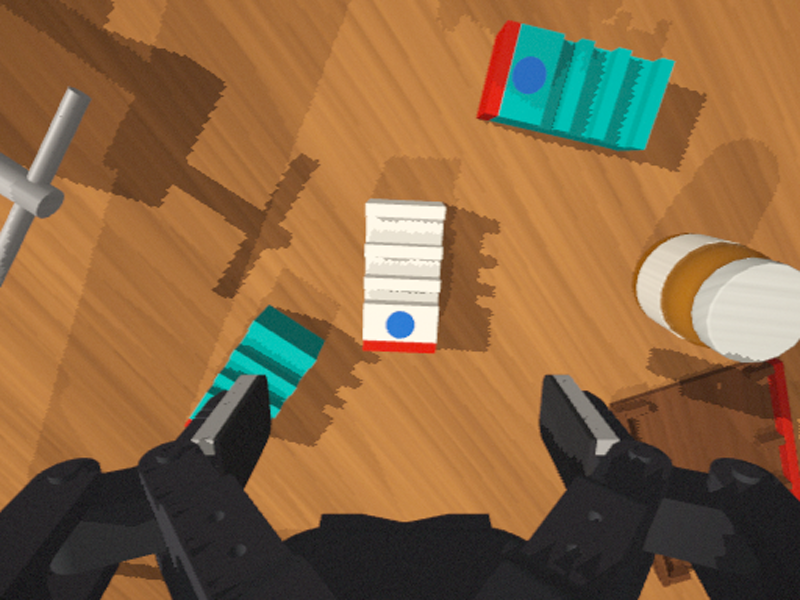

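```bash
python3 - <<'E'
from h import *
import g
c=cam("w1")
P=np.array([at(c,(u+.5)/1.5625-.5,(v+.5)/1.5625-.5,.036)[:2] for u,v in [(363,351),(437,353),(446,206),(365,203)]])
print((P*1e3).round()); e=(P[0]+P[1]-P[2]-P[3])/2; print(P.mean(0),np.linalg.norm(e),np.degrees(np.arctan2(e[1],e[0])))
D=at(c,400/1.5625,324/1.5625,.036);print("dot",D)
m=P.mean(0);g.to(m[0],m[1],.013,np.degrees(np.arctan2(-e[1],-e[0])))
E
```

```text
[[434. 293.]
 [475. 262.]
 [536. 341.]
 [496. 372.]]
[0.48554423 0.31718367] 0.10046671436080741 -127.73352083452959
dot [0.46684573 0.29388255 0.036     ]
shift mm [ -4.7  -1.2 184.1] rows 4.415000424371642
then turn 2.2
```

```bash
python3 -m jog "[[-0.6,-0.0047,-0.0012,0.038,2.2],[-0.6,0,0,0.038,0],[-0.6,0,0,0.038,0],[-0.6,0,0,0.038,0],[-0.6,0,0,0.018,0]]" 50 >/dev/null
python3 -m jog "[[-0.6,0,0,0.014,0],[-0.6,0,0,0,0]]"; python3 g.py
python3 -m jog "[[1,0,0,0,0],[1,0,0,0,0],[1,0,0,0,0],[1,0,0,0,0],[1,0,0,0,0]]" 50|tail -3
python3 -m jog "[[1,0,0,-0.02,0],[1,0,0,-0.03,0],[1,0,0,-0.03,0],[1,0,0,-0.03,0],[1,0,0,-0.03,0]]"|tail -3
python3 g.py 450 40 0.18 165
```

```text
clock: 2.95
tcp_pos: [0.4831, 0.3159, 0.0096]
orientation: [-0.0, 0.898, 0.44, -0.003]
wrist_force: [-0.3, -0.5, -0.4]
finger_gap: 0.0681
grip_force: 0.0
2.95 [483.1 315.9   9.6] yaw 52.2 gap 68.07893172127442 grip 0.0 F [-0.3 -0.5 -0.4] q6 2.67
wrist_force: [1.4, 0.6, 0.0]
finger_gap: 0.0492
grip_force: 53.8
wrist_force: [0.8, 1.1, -3.3]
finger_gap: 0.0491
grip_force: 53.4
3.7833 [485.4 317.1 155. ] yaw 52.1 gap 49.101329887525544 grip 53.409033715724945 F [ 0.8  1.1 -3.3] q6 2.67
shift mm [3.076728e+05 3.301145e+05 3.110000e+01] rows 7916.414254724307
then turn -112.9
```

```bash
python3 g.py 0.640 0.015 0.21 165
```

```text
3.7833 [485.4 317.1 155. ] yaw 52.1 gap 49.101329887525544 grip 53.409033715724945 F [ 0.8  1.1 -3.3] q6 2.67
shift mm [-143.2  307.6  -55. ] rows 7.3775463647634165
then turn -112.9
```

```bash

python3 -m jog "[[1,0,0,-0.03,0],[1,0,0,-0.025,0],[1,-0.014,0.0308,0,0],[1,-0.014,0.0308,0,0],[1,-0.014,0.0308,0,0]]">/dev/null
python3 -m jog "[[1,-0.014,0.0308,0,0],[1,-0.014,0.0308,0,0],[1,-0.014,0.0308,0,0],[1,-0.014,0.0308,0,0],[1,-0.014,0.0308,0,0]]">/dev/null
python3 -m jog "[[1,-0.014,0.0308,0,0],[1,-0.014,0.0308,0,0],[1,0,0,0,-7],[1,0,0,0,-7],[1,0,0,0,-7]]">/dev/null
python3 -m jog "[[1,0,0,0,-7],[1,0,0,0,-7],[1,0,0,0,-7],[1,0,0,0,-7],[1,0,0,0,-7]]">/dev/null
python3 -m jog "[[1,0,0,0,-7],[1,0,0,0,-7],[1,0,0,0,-7],[1,0,0,0,-7],[1,0,0,0,-7]]">/dev/null
python3 -m jog "[[1,0,0,0,-7],[1,0,0,0,-7],[1,0,0,0,-7],[1,0,0,0,0],[1,0,0,0,0]]">/dev/null
python3 g.py
python3 -c "
from h import *
shot('wrist','w2')
a=cv2.imread('pics/w2.png');cv2.imwrite('pics/w2b.png',cv2.resize(a,(800,600),interpolation=cv2.INTER_CUBIC))"
```

```text
6.2833 [642.4  17.4 208.4] yaw 163.9 gap 49.22782393806019 grip 53.60811710357666 F [ 0.1 -0.5 -2.6] q6 0.18
```

View pics/w2b.png

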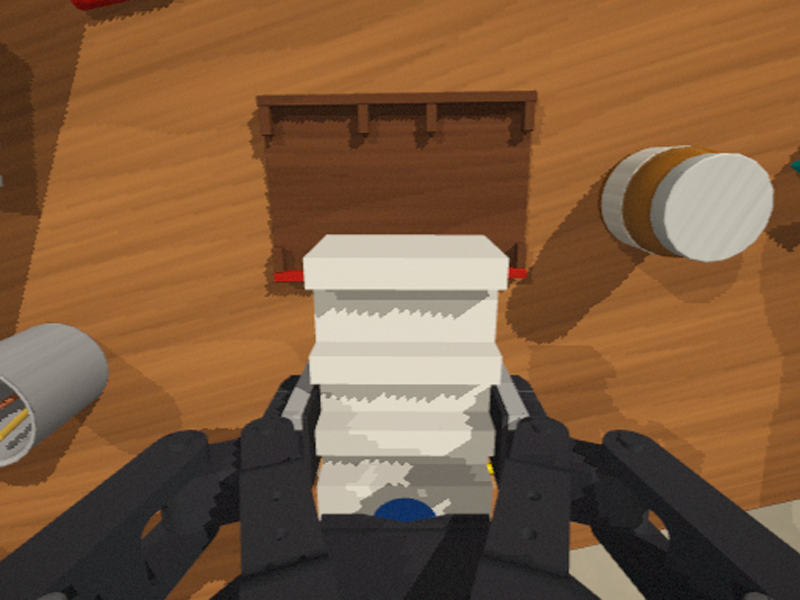

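```bash
python3 - <<'E'
from h import *
import g
c=cam("w2")
f=lambda L,z:np.array([at(c,(u+.5)/1.5625-.5,(v+.5)/1.5625-.5,z)[:2] for u,v in L])
P=f([(274,282),(527,278),(537,92),(257,96)],.016)
print((P*1e3).round()); e=(P[0]+P[1]-P[2]-P[3])/2; y=np.degrees(np.arctan2(e[1],e[0]));print(P.mean(0),np.linalg.norm(e),y,np.linalg.norm(P[0]-P[1]),np.linalg.norm(P[2]-P[3]))
w=P[2]-P[3]; yw=np.degrees(np.arctan2(w[1],w[0]))-90; print("yaw from near wall",yw)
a=np.radians(yw); ex=np.array([np.cos(a),np.sin(a)]); ey=np.array([-ex[1],ex[0]])
m=(P[2]+P[3])/2+ex*.063;print("centre from near wall",m)
np.save("rack.npy",[m[0],m[1],a])
for s in (1,-1):
    b=m+s*.055*ey; print(s,b); g.to(b[0],b[1],.1,yw+180)
E
```

```text
[[629. -78.]
 [677. 100.]
 [556. 132.]
 [508. -44.]]
[0.59236203 0.02748238] 0.12516036397634356 -15.273912055977409 0.18459250099569524 0.18248316794053387
yaw from near wall -15.40887796357461
centre from near wall [0.59272776 0.02722867]
1 [0.60734156 0.08025166]
shift mm [ 51.1  50.6 108.4] rows 2.599142839973407
then turn -0.7
-1 [ 0.57811396 -0.02579431]
shift mm [ 49.7 -59.4 108.4] rows 2.5988370409040056
then turn -0.7
```

```bash

python3 -m jog "[[1,0.026,0.0253,0,-0.7],[1,0.025,0.0253,0,0],[1,0,0,0,0],[1,0,0,0.04,0],[1,0,0,0.04,0]]" >/dev/null
python3 -m jog "[[1,0,0,0.04,0],[1,0,0,0.03,0],[1,0,0,0.01,0],[1,0,0,0,0],[1,0,0,0,0]]" >/dev/null; python3 g.py 0.6073 0.0803 0.02 164.6
python3 - <<'E'
from h import *
for n in("scene","side"): shot(n,n+"1")
a=cv2.imread("pics/scene1.png");b=cv2.imread("pics/side1.png")
t=lambda im,x,y,w,h,s: cv2.resize(im[y:y+h,x:x+w],(w*s,h*s),interpolation=cv2.INTER_CUBIC)
cv2.imwrite("pics/t2.png",np.hstack([t(a,200,190,100,100,4),t(b,235,90,100,100,4)]))
E
```

```text
7.1667 [607.6  79.8  49.1] yaw 164.7 gap 49.02614760450158 grip 53.50824058055878 F [ 0.1  0.4 -2.1] q6 0.27
shift mm [ 0.4  0.4 29.1] rows 0.6980765153973315
then turn 0.1
```

View pics/t2.png

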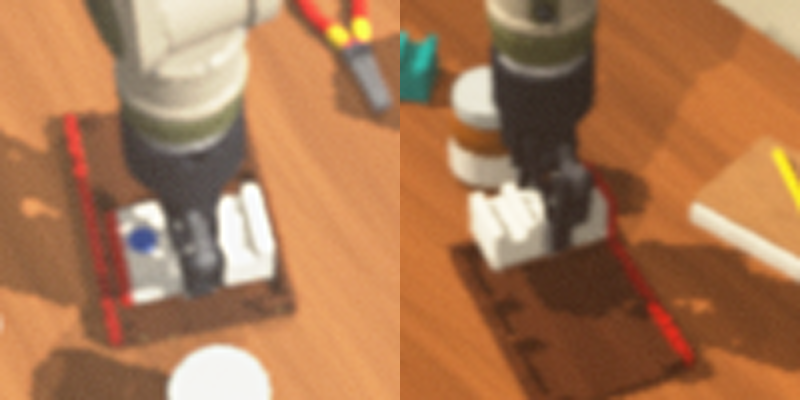

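```bash

python3 -m jog "[[1,0,0,0.015,0],[1,0,0,0.01,0],[1,0,0,0.003,0],[1,0,0,0,0],[1,0,0,0,0]]" >/dev/null; python3 g.py
python3 -m jog "[[-0.45,0,0,0,0],[-0.45,0,0,0,0],[-0.45,0,0,0,0],[-0.45,0,0,0,0]]" >/dev/null; python3 g.py
python3 -m jog "[[-0.45,0,0,-0.03,0],[-0.45,0,0,-0.04,0],[-0.45,0,0,-0.04,0],[-0.45,0,0,-0.04,0],[-0.45,0,0,-0.03,0]]" >/dev/null; python3 g.py 0.456 -0.246 0.2 151
```

```text
7.6833 [607.4  79.9  21. ] yaw 164.7 gap 48.806762247457236 grip 53.69641989469528 F [-0.2  0.  -3.1] q6 0.27
8.0167 [607.5  79.9  20.9] yaw 164.7 gap 62.010574274085684 grip 0.0 F [-0.6 -0.4  0. ] q6 0.27
8.4333 [607.7  79.9 204.4] yaw 164.7 gap 61.83409003472641 grip 0.0 F [1.5 0.7 0.3] q6 0.27
shift mm [  60.6 -354.3    3.8] rows 8.497173272999737
then turn 13.7
```

```bash

python3 -m jog "[[-1,0.0067,-0.0393,0,1.5],[-1,0.0067,-0.0393,0,1.5],[-1,0.0067,-0.0393,0,1.5],[-1,0.0067,-0.0393,0,1.5],[-1,0.0067,-0.0393,0,1.5]]" >/dev/null
python3 -m jog "[[-1,0.0067,-0.0393,0,1.5],[-1,0.0067,-0.0393,0,1.5],[-1,0.0067,-0.0393,0,1.5],[-1,0.0067,-0.0393,0,1.5],[-1,0,0,0,0]]" >/dev/null
python3 -m jog "[[-1,0,0,0,0],[-1,0,0,0,0]]" >/dev/null
python3 g.py
python3 -c "
from h import *
shot('wrist','w3')
a=cv2.imread('pics/w3.png');cv2.imwrite('pics/w3b.png',cv2.resize(a,(800,600),interpolation=cv2.INTER_CUBIC))"
```

```text
9.4333 [ 423.  -227.4  200.6] yaw 151.2 gap 85.40379168500192 grip 0.0 F [ 0.6 -0.6 -0.7] q6 -0.16
```

View pics/w3b.png

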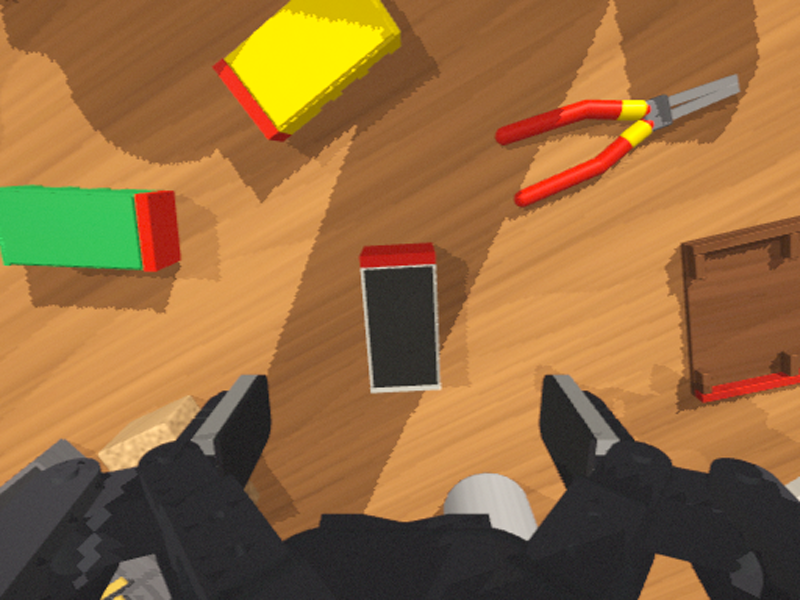

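```bash
python3 - <<'E'
from h import *
import g
c=cam("w3")
f=lambda L,z:np.array([at(c,(u+.5)/1.5625-.5,(v+.5)/1.5625-.5,z)[:2] for u,v in L])
P=f([(362,256),(436,254),(440,388),(371,391)],.036)
print((P*1e3).round()); e=(P[0]+P[1]-P[2]-P[3])/2; y=np.degrees(np.arctan2(e[1],e[0]));print(P.mean(0),np.linalg.norm(e),y)
w=(P[2]+P[3])/2-e/np.linalg.norm(e)*.003
g.to(w[0],w[1],.035,y)
E
```

```text
[[ 399. -246.]
 [ 421. -203.]
 [ 509. -246.]
 [ 487. -290.]]
[ 0.45436628 -0.24646526] 0.09817628267428488 153.68253872059597
shift mm [-88.6  -0.2 165.5] rows 3.9690986006346733
then turn -2.4
```

```bash

python3 -m jog "[[-0.55,-0.03,0,0,0],[-0.55,-0.03,0,0,0],[-0.55,-0.0285,0,0.0,-2.4],[-0.55,0,0,0.04,0],[-0.55,0,0,0.04,0]]" 20 >/dev/null
python3 -m jog "[[-0.55,0,0,0.04,0],[-0.55,0,0,0.03,0],[-0.55,0,0,0.0155,0],[-0.55,0,0,0,0],[-0.55,0,0,0,0]]" >/dev/null; python3 g.py
python3 -m jog "[[1,0,0,0,0],[1,0,0,0,0],[1,0,0,0,0],[1,0,0,0,0],[1,0,0,0,0]]" 20|tail -3;python3 g.py
python3 -m jog "[[1,0,0,-0.02,0],[1,0,0,-0.02,0],[1,0,0,-0.02,0],[1,0,0,-0.02,0],[1,0,0,-0.02,0]]"|tail -3
python3 -m jog "[[1,0,0,-0.02,0],[1,0,0,0,0],[1,0,0,0,0]]"|tail -3;python3 g.py
python3 - <<'E'
from h import *
for n in("scene","side","wrist"): shot(n,n+"2")
a=cv2.imread("pics/scene2.png");b=cv2.imread("pics/side2.png");w=cv2.imread("pics/wrist2.png")
t=lambda im,x,y,w,h,s: cv2.resize(im[y:y+h,x:x+w],(w*s,h*s),interpolation=cv2.INTER_CUBIC)
L=np.vstack([t(a,170,80,133,100,3),t(b,255,170,133,100,3)])
cv2.imwrite("pics/t3.png",np.hstack([L,np.pad(cv2.resize(w,(400,300)),((0,300),(0,0),(0,0)))]))
E
```

```text
10.3167 [ 500.9 -267.9   34. ] yaw 153.8 gap 66.01056441836397 grip 0.0 F [-0.3 -0.6  0.5] q6 -0.18
wrist_force: [2.2, 3.2, 6.6]
finger_gap: 0.0486
grip_force: 21.4
10.7333 [ 502.3 -270.3   36.7] yaw 153.7 gap 48.641553163748064 grip 21.357625052332878 F [2.2 3.2 6.6] q6 -0.18
wrist_force: [0.8, 0.8, -1.8]
finger_gap: 0.0484
grip_force: 21.0
wrist_force: [-0.6, 0.4, -3.3]
finger_gap: 0.0486
grip_force: 21.2
11.4 [ 501.  -270.5  155.6] yaw 153.6 gap 48.56479396338761 grip 21.18360109627247 F [-0.6  0.4 -3.3] q6 -0.18
```

View pics/t3.png

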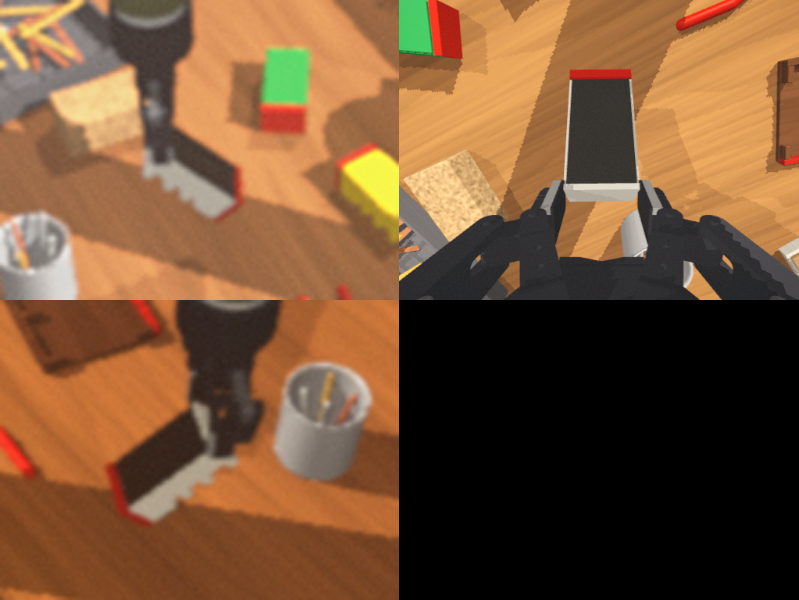

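```bash
cat > tilt.py <<'E'
from h import *
import g,sys
# fit tilt by the red strip: pivot at tool (px,0,pz); search best tilt via red mask centroid
s,M=g.pose(); c=shot('wrist',sys.argv[1]); im=c['img'].astype(int)
m=((im[...,0]>90)&(im[...,1]<60)&(im[...,2]<60)).astype(np.uint8)
n,l,st,ce=cv2.connectedComponentsWithStats(m)
for i in range(1,n):
    if st[i,4]>60: print(st[i],ce[i].round())
for t in range(0,100,10):
    a=np.radians(t); p=s['tcp_pos']+M@np.array([.092*np.cos(a)-.018*np.sin(a)*0,0,.005+.092*np.sin(a)]); print(t,[round(float(x)) for x in px(c,p)],end=' ')
g.rep()
E
python3 tilt.py w4; python3 g.py 0.55 0.215 0.2 164.6
```

```text
[  38    0   43   76 2429] [59. 39.]
[355   0  88  40 971] [394.  19.]
[219  90  78  13 938] [257.  96.]
[485 199  27  13 211] [499. 206.]
0 [259, 55] 10 [259, 63] 20 [259, 75] 30 [259, 89] 40 [259, 105] 50 [259, 122] 60 [259, 140] 70 [259, 158] 80 [259, 176] 90 [259, 194] 11.6 [ 499.5 -269.2  152.9] yaw 153.6 gap 48.916532016045714 grip 21.124773994088173 F [ 0.3 -0.2 -2.1] q6 -0.18
11.6 [ 499.5 -269.2  152.9] yaw 153.6 gap 48.916532016045714 grip 21.124773994088173 F [ 0.3 -0.2 -2.1] q6 -0.18
shift mm [170.  456.2 -46.3] rows 10.941080038446941
then turn -11.0
```

```bash

python3 -m jog "[[1,0,0,-0.023,0],[1,0,0,-0.023,0],[1,0.0142,0.038,0,0],[1,0.0142,0.038,0,0],[1,0.0142,0.038,0,0]]" >/dev/null
python3 -m jog "[[1,0.0142,0.038,0,0],[1,0.0142,0.038,0,0],[1,0.0142,0.038,0,0],[1,0.0142,0.038,0,0],[1,0.0142,0.038,0,0]]" >/dev/null
python3 -m jog "[[1,0.0142,0.038,0,0],[1,0.0142,0.038,0,0],[1,0.0142,0.038,0,0],[1,0.0142,0.038,0,-5.5],[1,0,0,0,-5.5]]" >/dev/null
python3 -m jog "[[1,0,0,0.03,0],[1,0,0,-0.03,0],[1,0,0,0.03,0],[1,0,0,-0.03,0],[1,0,0,0,0]]" >/dev/null
python3 tilt.py w5
```

```text
[494   0  18  12  69] [502.   4.]
[226 137  66   9 512] [258. 140.]
[399 165  56  36 430] [427. 182.]
[ 51 273  48  20 404] [ 71. 287.]
0 [259, 55] 10 [259, 63] 20 [259, 75] 30 [259, 89] 40 [259, 105] 50 [259, 122] 60 [259, 140] 70 [259, 158] 80 [259, 176] 90 [259, 194] 13.3167 [550.4 214.6 200.7] yaw 164.7 gap 48.375791282849335 grip 23.54642629623413 F [ 1.7  0.  -1.6] q6 0.5
```

```bash

python3 -m jog "[[1,0,0,0.04,0],[1,0,0,-0.04,0],[1,0,0,0.04,0],[1,0,0,-0.04,0],[1,0,0,0,0]]" >/dev/null
python3 -m jog "[[1,0,0,0.04,0],[1,0,0,-0.04,0],[1,0,0,0.04,0],[1,0,0,-0.04,0],[1,0,0,0,0]]" >/dev/null
python3 tilt.py w6 | grep -v ' 0 '
```

```text
[227 159  63   8 321] [258. 162.]
[400 166  56  36 437] [428. 182.]
[ 52 273  47  21 394] [ 72. 288.]
0 [259, 55] 10 [259, 63] 20 [259, 75] 30 [259, 89] 40 [259, 105] 50 [259, 122] 60 [259, 140] 70 [259, 158] 80 [259, 176] 90 [259, 195] 14.2 [552.  214.8 202.1] yaw 164.6 gap 47.4001916874756 grip 28.652198910713196 F [ 1.6  0.9 -0.8] q6 0.5
```

```bash

python3 -m jog "[[1,0,0,0.03,0],[1,0,0,0.03,0],[1,0,0,0.025,0],[1,0,0,0.01,0],[1,0,0,0,0]]" >/dev/null
python3 tilt.py w7 | grep -v ' 0 '
python3 -m jog "[[1,0.004,0,0.002,0],[1,0.004,0,0.002,0],[1,0.004,0,0.002,0],[1,0.004,0,0.001,0],[1,0,0,0,0]]"
python3 tilt.py w8| grep -v ' 0 '
```

```text
[227 155  64   8 386] [259. 158.]
[443 175  69  47 798] [480. 195.]
[129 339  26  18 182] [143. 352.]
0 [259, 54] 10 [259, 63] 20 [259, 75] 30 [259, 89] 40 [259, 105] 50 [259, 122] 60 [259, 140] 70 [259, 158] 80 [259, 176] 90 [259, 194] 14.6667 [555.9 215.4 108.9] yaw 164.6 gap 47.228537493471606 grip 54.26348850131035 F [-0.  -0.7 -0.2] q6 0.5
clock: 15.08
tcp_pos: [0.5424, 0.2201, 0.1067]
orientation: [0.009, 0.134, 0.991, 0.002]
wrist_force: [-2.4, -3.6, 24.6]
finger_gap: 0.0474
grip_force: 60.9
[476   9  27  17 162] [488.  18.]
[226 170  63   7 279] [259. 172.]
[440 191  72  52 839] [478. 214.]
[159 231   7  27  65] [163. 245.]
[118 353  37  18 246] [137. 366.]
0 [259, 54] 10 [259, 63] 20 [259, 75] 30 [259, 89] 40 [259, 105] 50 [259, 122] 60 [259, 140] 70 [259, 158] 80 [259, 176] 90 [259, 194] 15.1333 [542.8 220.  106.8] yaw 164.6 gap 47.167895578192734 grip 60.82732602953911 F [-2.2 -3.2 25. ] q6 0.52
```

```bash
python3 - <<'E'
from h import *
for n in("scene","side"): shot(n,n+"3")
a=cv2.imread("pics/scene3.png");b=cv2.imread("pics/side3.png");w=cv2.imread("pics/w8.png")
t=lambda im,x,y,w,h,s: cv2.resize(im[y:y+h,x:x+w],(w*s,h*s),interpolation=cv2.INTER_CUBIC)
sc,sd=cam("scene3"),cam("side3")
p=[.548,.218,.06]
def cr(im,c):
    u,v=map(int,px(c,p)); return t(im,u-40,v-30,80,60,5)
L=np.hstack([cr(a,sc),cr(b,sd)])
cv2.imwrite("pics/t4.png",np.vstack([L,np.hstack([t(w,160,100,200,150,2),t(w,200,180,130,98,3)[:300,:400-0].copy() if 0 else cv2.resize(w[150:225,210:310],(400,300))])]))
E
```

```text
(no output)
```

View pics/t4.png

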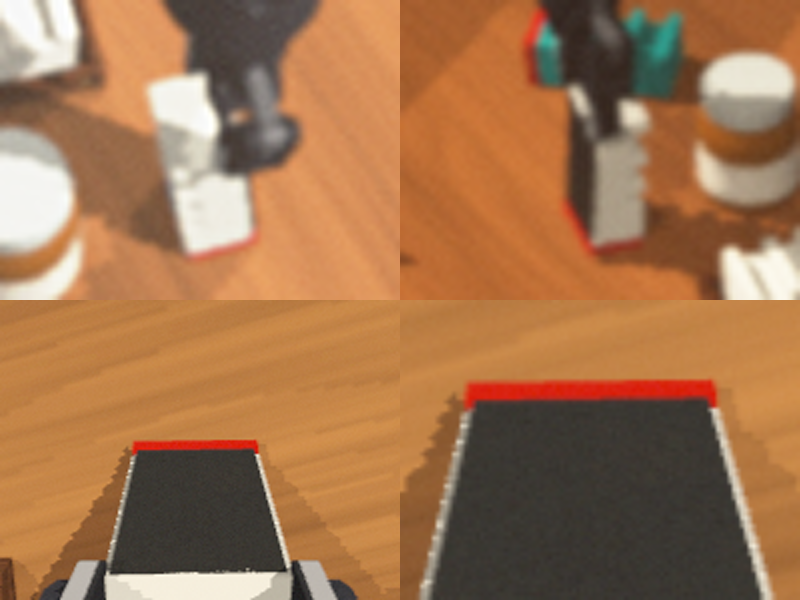

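```bash

python3 -m jog "[[1,0.004,0,-0.002,0],[1,0.004,0,-0.001,0],[1,0.004,0,0,0],[1,0,0,0,0]]" 20
python3 tilt.py w9| grep -v ' 0 '
```

```text
clock: 15.57
tcp_pos: [0.5269, 0.2236, 0.1051]
orientation: [0.004, 0.133, 0.991, 0.002]
wrist_force: [0.7, 0.9, 11.5]
finger_gap: 0.0472
grip_force: 59.6
[459   4  23  12  65] [471.  10.]
[464  18  27  19 171] [478.  28.]
[473  35  23  16 129] [484.  43.]
[481  53  19  12  61] [492.  57.]
[228 182  61   6 224] [260. 184.]
[439 211  73  54 840] [477. 236.]
0 [259, 55] 10 [259, 63] 20 [259, 75] 30 [259, 89] 40 [259, 105] 50 [259, 122] 60 [259, 140] 70 [259, 158] 80 [259, 176] 90 [259, 195] 15.6167 [527.1 223.6 105.2] yaw 164.7 gap 47.072275251705975 grip 59.55951243638992 F [ 0.1  1.5 11.2] q6 0.53
```

```bash

python3 -m jog "[[1,0,0,-0.01,0],[1,-0.01,-0.015,0,0],[1,-0.01,-0.015,0,0],[1,0,0,0.005,0],[1,0,0,0.005,0]]" 20
python3 -m jog "[[1,0.004,0,0,0],[1,0.004,0,0,0],[1,0.008,0,0.0005,0],[1,0.008,0,0.001,0],[1,0.009,0,0.001,0]]"
python3 tilt.py w10| grep -v ' 0 '
```

```text
clock: 16.03
tcp_pos: [0.5378, 0.1865, 0.1069]
orientation: [0.004, 0.135, 0.991, -0.0]
wrist_force: [-10.3, -9.7, 61.9]
finger_gap: 0.0471
grip_force: 63.8
clock: 16.45
tcp_pos: [0.5076, 0.1958, 0.1036]
orientation: [0.006, 0.134, 0.991, -0.0]
wrist_force: [1.6, -3.2, 15.6]
finger_gap: 0.0468
grip_force: 61.6
[479   3  33  24 220] [497.  16.]
[226 201  61   6 133] [255. 203.]
[475 223  37  28 389] [495. 236.]
[110 367  20  14 190] [121. 375.]
0 [259, 55] 10 [259, 63] 20 [259, 75] 30 [259, 89] 40 [259, 105] 50 [259, 122] 60 [259, 140] 70 [259, 158] 80 [259, 176] 90 [259, 194] 16.5 [505.4 196.7 103.3] yaw 164.6 gap 47.27376629314645 grip 62.52483710646629 F [-1.5 -4.5 18.6] q6 0.49
```

```bash

python3 -m jog "[[1,0,0,-0.002,0],[1,0,0,-0.001,0],[-0.5,0,0,0,0],[-0.5,0,0,0,0],[-0.5,0,0,0,0]]" 20
python3 -m jog "[[-0.5,0,0,0,0],[-0.5,0,0,0,0],[-0.5,0,0,-0.03,0],[-0.5,0,0,-0.03,0],[-0.5,0,0,0,0]]" 
python3 tilt.py w11| grep -v ' 0 '
python3 - <<'E'
from h import *
shot('scene','scene4');shot('side','side4')
a=cv2.imread("pics/scene4.png");b=cv2.imread("pics/side4.png");w=cv2.imread("pics/w11.png")
# white-end top face in wrist image: bright low-saturation blobs
hsv=cv2.cvtColor(w,cv2.COLOR_BGR2HSV);m=((hsv[...,1]<60)&(hsv[...,2]>120)).astype(np.uint8)
n,l,st,ce=cv2.connectedComponentsWithStats(m);c=cam('w11')
for i in range(1,n):
    if st[i,4]>300: 
        print(st[i],ce[i].round(), [ (at(c,u,v,.1)*1e3).round().tolist()[:2] for u,v in [(st[i,0],st[i,1]),(st[i,0]+st[i,2],st[i,1]),(st[i,0]+st[i,2],st[i,1]+st[i,3])]])
E
```

```text
clock: 16.92
tcp_pos: [0.502, 0.1965, 0.1015]
orientation: [-0.001, 0.133, 0.991, -0.0]
wrist_force: [1.0, -0.4, -0.3]
finger_gap: 0.0641
grip_force: 0.0
clock: 17.33
tcp_pos: [0.5056, 0.1971, 0.1674]
orientation: [0.004, 0.134, 0.991, 0.001]
wrist_force: [1.5, 1.1, 0.8]
finger_gap: 0.0639
grip_force: 0.0
[232 168  49   5 110] [257. 169.]
[432 202  63  42 534] [463. 222.]
0 [259, 55] 10 [259, 63] 20 [259, 75] 30 [259, 89] 40 [259, 105] 50 [259, 122] 60 [259, 140] 70 [259, 158] 80 [259, 176] 90 [259, 194] 17.3833 [505.  196.9 165.2] yaw 164.6 gap 64.08674321951906 grip 0.0 F [-0.3 -1.2  0.6] q6 0.49
[ 13 136  47  19 532] [ 37. 145.] [[414.0, 52.0], [422.0, 82.0], [434.0, 77.0]]
[ 221  174   70   71 3253] [255. 220.] [[476.0, 178.0], [489.0, 225.0], [542.0, 212.0]]
[158 233  33  47 528] [174. 255.] [[506.0, 120.0], [513.0, 143.0], [551.0, 130.0]]
[328 233  32  47 508] [344. 255.] [[540.0, 241.0], [546.0, 264.0], [586.0, 257.0]]
[ 183  245   24   93 1202] [197. 299.] [[520.0, 134.0], [525.0, 152.0], [607.0, 124.0]]
[260 265  63  39 957] [288. 278.] [[552.0, 185.0], [565.0, 232.0], [600.0, 225.0]]
[ 265  304   64   35 1411] [298. 320.] [[588.0, 180.0], [601.0, 230.0], [636.0, 223.0]]
```

```bash

python3 -m jog "[[1,-0.025,0,0,0],[1,-0.025,0,0,0],[1,0,0,0.03,0],[1,0,0,0.03,0],[1,0,0,0.015,0]]" 20 >/dev/null
python3 -m jog "[[1,0,0,0,0],[1,0.006,0,0,0],[1,0.006,0,0,0],[1,0.006,0,0,0],[1,0.006,0,0,0]]"
python3 -m jog "[[1,0.006,0,0,0],[1,0.006,0,0,0],[1,0.006,0,0,0],[1,0.006,0,0,0],[1,0.006,0,0,0]]" 
python3 tilt.py w12| grep -v ' 0 '
```

```text
clock: 18.32
tcp_pos: [0.5286, 0.19, 0.0891]
orientation: [0.002, 0.134, 0.991, 0.001]
wrist_force: [1.5, -1.4, 7.7]
finger_gap: -0.0001
grip_force: 3.6
clock: 18.73
tcp_pos: [0.4983, 0.1978, 0.0881]
orientation: [0.0, 0.133, 0.991, 0.0]
wrist_force: [-0.8, 0.2, 0.2]
finger_gap: -0.0004
grip_force: 0.0
[383   2  43  29 225] [406.  17.]
[492  13  20  22 186] [503.  23.]
[497  33  15  12  68] [504.  39.]
[  2 160  13  21 106] [  8. 171.]
[220 218  75  11 659] [257. 223.]
[486 243  26  23 271] [500. 253.]
0 [259, 54] 10 [259, 63] 20 [259, 75] 30 [259, 89] 40 [259, 105] 50 [259, 122] 60 [259, 140] 70 [259, 158] 80 [259, 176] 90 [259, 194] 18.7833 [496.7 197.9  87.5] yaw 164.7 gap -0.016947587923756727 grip 0.0 F [-1.7 -0.2 -0.8] q6 0.5
```

```bash

python3 -m jog "[[-1,0,0,-0.03,0],[-1,0,0,-0.04,0],[-1,0,0,-0.04,0],[-1,0,0,0,0],[-1,0,0,0,0]]"  >/dev/null
cat > find.py <<'E'
from h import *
import g,sys
g.rep(); c=shot('wrist',sys.argv[1]); hsv=cv2.cvtColor(c['img'],cv2.COLOR_RGB2HSV)
for nm,m in [("blue",cv2.inRange(hsv,(100,120,60),(125,255,255))),("red",cv2.inRange(hsv,(0,190,90),(4,255,255))|cv2.inRange(hsv,(176,190,90),(180,255,255))),("white",cv2.inRange(hsv,(0,0,120),(180,60,255)))]:
    n,l,st,ce=cv2.connectedComponentsWithStats(m)
    for i in range(1,n):
        if st[i,4]>150: print(nm,st[i],ce[i].round(1),(at(c,*ce[i],.036)*1e3).round(1)[:2])
E
python3 find.py w13
```

```text
19.2 [500.5 198.  200.1] yaw 164.7 gap 60.12813657089893 grip 0.0 F [-0.6 -0.  -0.5] q6 0.5
blue [249 142  18  19 270] [257.5 150.9] [476.9 203.5]
blue [434 225  18  16 230] [442.3 232.4] [618.  375.8]
red [  0 158  22  18 210] [  8.9 167.5] [425.7 -47.1]
red [233 163  49   8 338] [256.7 166.6] [492.3 198.4]
red [417 198  54  37 402] [443.8 215.5] [598.1 379.2]
white [ 233   65   55   99 4663] [258.6 110.8] [439.4 214.9]
white [ 39 138  42  17 433] [ 60.2 145. ] [418.7  14.1]
white [158 233  37  46 694] [175.3 251.7] [562.1  84.2]
white [324 233  31  45 498] [339.7 254.5] [614.7 261.6]
white [ 189  237   23   83 1133] [202.5 284.6] [610.9  99.9]
white [260 255  57  35 733] [285.4 266.3] [613.1 199. ]
white [ 265  287   59   49 2159] [293.4 310.6] [674.3 193.7]
```

```bash
python3 - <<'E'
from h import *
import g
im=cv2.imread('pics/w13.png');hsv=cv2.cvtColor(im,cv2.COLOR_BGR2HSV);c=cam('w13')
m=cv2.inRange(hsv,(0,0,120),(180,60,255))|cv2.inRange(hsv,(0,190,90),(4,255,255))|cv2.inRange(hsv,(176,190,90),(180,255,255))|cv2.inRange(hsv,(100,120,60),(125,255,255))
m[:60]=0;m[173:]=0;m[:,:225]=0;m[:,300:]=0
p=cv2.findNonZero(m)
q=cv2.approxPolyDP(cv2.convexHull(p),6,True)[:,0];print(q)
P=np.array([at(c,u,v,.036)[:2] for u,v in q]);print((P*1e3).round())
g.to(.4460,.2120,.2)
x=c['img'];cv2.imwrite('pics/w13b.png',cv2.resize(im[40:190,160:360],(800,600),interpolation=cv2.INTER_CUBIC))
E
```

```text
[[287  67]
 [280 170]
 [233 169]
 [233  65]]
[[408. 251.]
 [502. 221.]
 [488. 174.]
 [393. 203.]]
shift mm [55.1 -0.2 -2. ] rows 1.3223302499163159Traceback (most recent call last):
  File "<stdin>", line 10, in <module>
KeyError: 'img'
```

```bash
python3 g.py 0.4475 0.212 0.013 162.8
python3 -m jog "[[-0.6,0.0275,0,0,2],[-0.6,0.0265,0,0,0],[-0.6,0,0,0,0],[-0.6,0,0,0.04,0],[-0.6,0,0,0.04,0]]" 50 >/dev/null
python3 -m jog "[[-0.6,0,0,0.04,0],[-0.6,0,0,0.03,0],[-0.6,0,0,0,0],[-0.6,0,0,0,0]]" >/dev/null; python3 find.py w14; python3 g.py 0.4475 0.212 0.013 162.8
```

```text
19.25 [499.2 197.6 198.1] yaw 164.7 gap 67.62935605379518 grip 0.0 F [ 0.2 -0.4 -0.9] q6 0.5
shift mm [ 54.  -0. 185.] rows 4.436026543720364
then turn 1.9
20.0 [444.6 211.8  45.1] yaw 162.6 gap 68.66074758829168 grip 0.0 F [-0.1 -0.1  0.9] q6 0.58
blue [245 284  35  30 820] [262.1 298.6] [477.1 203.5]
red [219 317  87  12 965] [262.2 322.6] [492.7 198.8]
white [  210   147   104   170 14881] [261.7 226.1] [434.9 216.4]
white [152 234  34  48 537] [167.6 256.9] [437.  162.6]
white [333 234  34  47 522] [350.1 256.5] [465.9 256.5]
20.05 [446.6 212.4  47.1] yaw 162.6 gap 68.09796596075132 grip 0.0 F [ 0.4 -0.4  1. ] q6 0.58
shift mm [-1.  -0.1 34.1] rows 0.8174129828751635
then turn -0.2
```

```bash

python3 -m jog "[[-0.6,-0.001,0,0.02,0],[-0.6,0,0,0.014,0],[-0.6,0,0,0,0],[1,0,0,0,0],[1,0,0,0,0]]" 50 >/dev/null
python3 -m jog "[[1,0,0,0,0],[1,0,0,0,0],[1,0,0,0,0]]" >/dev/null;python3 g.py
python3 -m jog "[[1,0,0,-0.03,0],[1,0,0,-0.04,0],[1,0,0,-0.04,0],[1,0,0,-0.02,-2],[1,0,0,0,0]]" >/dev/null; python3 g.py 0.5781 -0.0258 0.02 164.6
```

```text
20.7167 [449.8 212.8  15.4] yaw 162.7 gap 49.14348133528423 grip 53.55014115571976 F [-1.6 -0.3  7. ] q6 0.58
21.1333 [451.6 213.4 149.3] yaw 164.7 gap 49.15632603604429 grip 53.44744920730591 F [-0.1  0.7 -2.2] q6 0.55
shift mm [-183.9 -198.1  129.9] rows 4.751363050766133
then turn 0.1
```

```bash

python3 -m jog "[[1,-0.0308,-0.033,0,0],[1,-0.0308,-0.033,0,0],[1,-0.0308,-0.033,0,0],[1,-0.0308,-0.033,0,0],[1,-0.0308,-0.033,0,0]]" >/dev/null
python3 -m jog "[[1,-0.031,-0.033,0,0],[1,0,0,0,0],[1,0,0,0.04,0],[1,0,0,0.04,0],[1,0,0,0.015,0]]" >/dev/null
python3 -m jog "[[1,0,0,0,0],[1,0,0,0,0]]" >/dev/null; python3 g.py 0.5781 -0.0258 0.02 164.6;python3 find.py w15|grep blue
```

```text
22.1333 [562.7  -8.6  46.9] yaw 164.6 gap 49.29535575158749 grip 53.26957851648331 F [ 1.3 -0.5 -2.1] q6 0.11
shift mm [-19.5 -12.5  26.8] rows 0.6424111088927758
then turn 0.0
blue [239 314  41  20 604] [259.2 324.2] [613.4 -22.4]
```

```bash

python3 -m jog "[[1,-0.01,-0.006,0,0],[1,-0.0105,-0.0065,0,0],[1,0,0,0,0],[1,0,0,0,0]]" >/dev/null; python3 g.py 0.579 -0.026 0.02 164.6
python3 -m jog "[[1,0,0,0.012,0],[1,0,0,0.01,0],[1,0,0,0.003,0],[1,0,0,0,0],[1,0,0,0,0]]" >/dev/null;  python3 g.py 0.579 -0.026 0.02 164.6
```

```text
22.5167 [582.9 -27.7  49.7] yaw 164.6 gap 49.3005006589444 grip 53.3600315451622 F [-0.   0.7 -1.9] q6 0.08
shift mm [ 4.3  0.6 29.7] rows 0.7117054639955204
then turn -0.0
22.9333 [580.5 -26.3  23.1] yaw 164.7 gap 49.012049120055295 grip 53.53178143501282 F [ 0.1 -0.4 -2. ] q6 0.08
shift mm [ 1.5 -0.1  3.1] rows 0.07473759975961336
then turn 0.1
```

Position matches; release, retreat and check with the final picture.

```bash

python3 -m jog "[[1,0,0,0.002,0],[1,0,0,0,0],[-0.45,0,0,0,0],[-0.45,0,0,0,0],[-0.45,0,0,0,0]]" >/dev/null;python3 g.py
python3 -m jog "[[-0.45,0,0,-0.03,0],[-0.45,0,0,-0.04,0],[-0.45,0,0,-0.04,0],[-0.45,0,0,-0.04,0],[-0.45,0,0,-0.04,0]]" >/dev/null
python3 -m jog "[[-0.45,-0.03,0.02,-0.02,0],[-0.45,-0.03,0.02,0,0],[-0.45,-0.03,0.02,0,0],[-0.45,0,0,0,0],[-0.45,0,0,0,0]]" >/dev/null
python3 - <<'E'
from h import *
import g
g.rep();c=shot('wrist','w16');im=cv2.imread('pics/w16.png')
cv2.imwrite('pics/w16b.png',cv2.resize(im,(800,600),interpolation=cv2.INTER_CUBIC))
x,y,a=np.load('rack.npy');ex=np.array([np.cos(a),np.sin(a)]);ey=np.array([-ex[1],ex[0]])
hsv=cv2.cvtColor(im,cv2.COLOR_BGR2HSV)
n,l,st,ce=cv2.connectedComponentsWithStats(cv2.inRange(hsv,(100,120,60),(125,255,255)))
for i in range(1,n):
    if st[i,4]>100:
        d=at(c,*ce[i],.042)[:2]-[x,y]; print("dot in rack frame",d@ex*1e3,d@ey*1e3)
E
```

```text
23.35 [581.2 -26.6  21.8] yaw 164.6 gap 62.11979669105836 grip 0.0 F [-0.5 -0.2 -0.4] q6 0.08
24.1833 [684.4   8.2 229.2] yaw 164.7 gap 62.188467629061535 grip 0.0 F [-0.4 -0.2 -0.2] q6 0.16
dot in rack frame 30.41975836502808 54.672207856724874
dot in rack frame 31.81048168589549 -54.78061073550202
```

View pics/w16b.png

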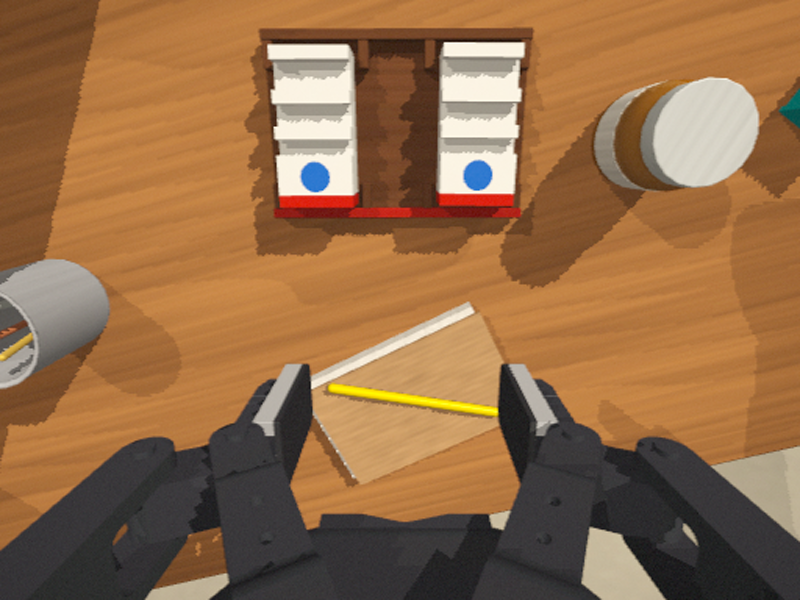

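The picture shows both blocks face up in the bays, with their blue dots at about (315,177) and (478,175). The red ends lie against the red wall, and jar and tin stand upright.

```bash
python3 -c "
from workcell import env
print(env.hand_in())"
```

```text
the job is handed in; nothing more can be done
None
```

I put both white blocks face up in the rack bays, red ends at the red wall (the face-down one turned over first), let go of them and handed the job in; the last picture agrees, but no verdict was returned.

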